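# Take the fine strainer from the drip rack and hold it level over the wash sieve

### The arm

A 7-joint arm with a two-finger parallel gripper is mounted at the origin on the work surface. World frame = base frame: x ahead of the robot, y to its left, z up, the work surface at z = 0. Lengths are in m, angles in rad, forces in N, time in s.
With the tool pointing down it reaches from about 0.425 to 1.025 m from the base axis. Payload 9.4 kg.
Tool frame: the origin (TCP) lies at the very end of the fingers, on their centre line; the grasp point (between the pads) lies 19 mm behind it (pinch_z is the distance from the TCP to the grasp point, in m); x points along the fingers, y is the direction in which the jaws open and shut, and the axes are right-handed (so a half turn about x gives the same grasp; the last joint's range is limited). The gripper opens to 93 mm and grips with 3 to 60 N. Pads are 15 mm wide; open, the fingers measure 128 mm over their backs; the gripper's body (75 mm by 188 mm) begins 65 mm behind the grasp point.
Start: joints at [1.183, 0.599, -0.003, 1.599, 0.002, 0.943, -0.08], TCP at [0.222, -0.69, 0.219] pointing down, gripper open.
Joint ranges: [-2.57, 2.57], [-0.35, 1.97], [-1.29, 1.29], [0.11, 2.56], [-1.05, 4.19], [0.11, 1.86], [-2.63, 2.63]. Speed limits (rad/s): [2.22, 2.22, 3.01, 3.01, 3.14, 3.14, 3.14].

### API

Orientations are given as a rotation vector (axis times angle).
In Python, from plant import * gives the robot as it stands.
- The arm moves only by the tool carry_out, never from a script. Its argument "steps" is one flat list of numbers, 4 for each row, row after row: the shift along the tool's x, y, z in mm, then the turn about the tool's x in rad. A call has 1 to 12 rows; each row shifts and turns the commanded pose from where the row before left it, along the tool's axes as they then stand; what a row does not reach is not made up. A row lasts 1/12 s, in which the tool goes at most 41.7 mm and 7.16 degrees, less where a joint would pass 70% of its speed; a pose out of reach is approached as far as the arm can. A call with a gripper value outside its range is refused whole. "hand" is the gripper command: -1 is shut, 1 is fully open, values between are in proportion, set as the call begins (left out, the last holds). The fingers move at their own pace and stop on an object; "newtons" is the grip in N (left out, the last holds). Time passes only in rows, so rows that do not move let the fingers close. It gives the time, the measured TCP pose, the force and the opening at its end, in the units of the state.
- get_state(): the state, without advancing time (a new reading comes with each control period).
- capture(name): name is "scene" or "top" or "wrist"; returns a dict with "color" (480x640x3 uint8, blue, green, red), "range_z" (480x640 float32, m along the optical axis (not along the pixel's ray), 0 where there is no reading), "camera_matrix" (3x3 intrinsics, pixels), "dist_coeffs" ([k1, k2, p1, p2, k3] as OpenCV has them; the pictures are not rectified), "world_to_cam" (4x4, takes a point from world to camera coordinates). Camera axes: x right, y up, looking along -z (the intrinsics and any distortion apply to the point x, -y, -z); pixel columns grow to the right and rows downward; lengths in m; the calibration is good to about 2 mm. A picture is of the moment at which its call begins.
- close_job(): hands the job in, once; it reports no verdict.
The state is a dict: "t": time; "q": joint angles; "joint_vel": joint speeds; "tau": joint torques, N m; "tool_pos": TCP position; "ee_rot": TCP orientation; "wrist_force": force on the tool from outside, world axes, zero at the start; "moment": the same for the moment, N m; "finger_gap": finger opening in m.
Only numpy, scipy, OpenCV 4.12 (cv2) and the standard library are available. Lean on these libraries where they do the work, as an engineer would, in place of code of your own. Each camera call takes 0.05 s, during which the arm holds its last target.

### The job

Draw the white hand strainer by its handle up out of the drip rack, turn it level with its open side up, and hold it over the middle of the yellow wash sieve with its bowl a few centimetres clear above the sieve's rim, ready for a sample to be poured through it. Finish while still holding it there by the handle, steady and touching nothing else; do not put it down, and leave the other two strainers, the cup and the brush where they are.

Things in the scene. Friction and masses are not known exactly. Their poses are not given: they have to be found in the camera images.
- strainer_white: white hand strainer to take, 70 to 130 g: wire-mesh bowl 80 mm across, 30 mm deep, flat straight handle, rest tab opposite. Origin: centre of the rim circle. x runs along the handle to its end, z out of the open side, y across the handle. The bowl bulges to z = -30 mm; the tab ends at x = -54 mm. It starts standing on its tab in a rack pocket, handle up
- white_handle (a point): point on the axis of the white strainer's handle, 100 mm from the strainer's origin along x; its axes are the strainer's. The handle runs from x = 38 to 150 mm of the strainer's frame, 16 mm wide (y) and 10 mm thick (z), centred on the x axis
- strainer_green: green hand strainer, same shape and frame as the white one, in another pocket; to be left alone
- strainer_blue: blue hand strainer, same shape and frame as the white one, in another pocket; to be left alone
- drip_rack: fixed steel drip rack, tray 296 mm (y) by 135 mm (x), three pockets side by side, 92 mm apart along its y, a strainer in each; which is where varies. Origin: on the work surface below the middle pocket's rim centre; x points to its back (away from the robot), z up. It turns only about z
- pocket_middle (a point): where the middle strainer's rim centre stands, 85 mm above the surface (side ones at y = -92, 92 mm of the rack). Strainers lean 20 degrees from vertical, handle end towards the rack's back and 226 mm above the surface, open side to the rack's front and a little up. A straight lift of 100 mm frees one; only a low lip stands in front of the tab
- wash_tub: fixed white plastic tub, 414 mm (its x) by 374 mm (its y) over the rim, 120 mm high, holding the wash sieve. Origin: centre of its underside on the work surface
- wash_sieve: fixed yellow round sieve standing in the tub, 310 mm across the foot, 300 mm across the upper ring, 130 mm high, dark mesh inside. Origin: centre of its underside, 5 mm above the work surface; z up
- sieve_mouth (a point): centre of the yellow sieve's mouth, in the plane of its rim, 135 mm above the work surface
- sample_cup: loose pale cup, 68 mm across, 70 mm high, standing behind the rack. Origin: centre of its underside; to be left alone
- scrub_brush: loose green scrub brush, 160 by 45 by 38 mm, lying in front of the rack. Origin: centre of its underside, x along its length; to be left alone
Mind the look-alikes: they are no part of the job. Leave any red look-alike of the strainer_white alone.

How it is judged:
On the way:
1. the white strainer is drawn up out of its pocket, held in the fingers (z of strainer_white in the frame of drip_rack above 0.18 m and contact force between the fingers and strainer_white above 1 N), for 0.1 s.
At the end, for the whole second after the job is handed in: the white strainer is held by its handle, at rest, open side up, level within 0.25 rad, bowl centre within 50 mm of the sieve's middle, rim 45 to 150 mm above the sieve's rim, touching neither sieve, tub nor rack; other strainers, cup and brush within 20 mm of their start (angle between strainer_white's own z axis and vertical below 0.25 rad and horizontal distance between strainer_white and sieve_mouth below 0.05 m and z of strainer_white in the frame of sieve_mouth between 0.045 and 0.15 m and contact force between the fingers and strainer_white above 1 N and x of the grasp point in the frame of strainer_white above 0.045 m and contact force between strainer_white and wash_sieve below 0.1 N and contact force between strainer_white and wash_tub below 0.1 N and contact force between strainer_white and drip_rack below 0.1 N and linear speed of strainer_white below 0.03 m/s and angular speed of strainer_white below 0.15 rad/s and distance of each of strainer_green, strainer_blue, sample_cup, scrub_brush from where it was at the start of the episode below 0.02 m); the arm keeps its last pose, push and grip.
It fails at once if another strainer, the cup or the brush is shoved more than 30 mm (distance of any of strainer_green, strainer_blue, sample_cup, scrub_brush from where it was at the start of the episode above 0.03 m).
It also fails if it takes over 38 s, if anything falls off the work surface, if the arm or the gripper's body presses on something with over 40 N, if the wrist force passes 120 N, or if a joint passes its speed limit or range.

## Working session

There is one attempt and no reset: what is moved stays moved. The work goes in short steps, Python scripts to look and compute and a tool call to move; the robot and the scene stay as the last step left them, time stands still between calls to the robot, and variables do not carry over. Pictures are saved under pics/ and viewed, and the job is handed in when it is done.

Besides the shell and the picture viewer there is one more tool, called by a JSON object that holds its "method" and its "body". carry_out: Moves the arm, as the interface text tells. Its arguments: {"type":"object","properties":{"steps":{"type":"array"},"hand":{"type":"number"},"newtons":{"type":"number"}},"required":["steps"]}

```bash
ls; mkdir -p pics
python3 - <<'E'
from plant import *
import cv2,pickle
s=get_state();print(s)
for n in ["scene","top","wrist"]:
    c=capture(n);cv2.imwrite(f"pics/{n}0.png",c["color"]);pickle.dump(c,open(f"{n}0.pkl","wb"));print(n,c["camera_matrix"],c["dist_coeffs"],c["world_to_cam"])
E
```

```text
pics
{'t': 0.0, 'q': array([ 1.18333101,  0.60012654, -0.00252722,  1.60010916,  0.00181617,
        0.94289766, -0.07980768]), 'joint_vel': array([-2.59868544e-06, -3.03344279e-04,  7.60192183e-04,  2.80463503e-04,
        1.56484881e-03, -2.07315076e-04, -2.19518909e-03]), 'tau': array([-5.38359654e-04, -7.65076947e+01,  1.49735894e+00, -2.52351004e+01,
       -5.23655035e-02,  1.69532862e-02,  1.39108774e-04]), 'tool_pos': array([ 0.22151918, -0.68982717,  0.21776658]), 'ee_rot': array([ 2.0539943 ,  0.32340875, -2.05482254]), 'wrist_force': array([-1.58903593,  0.02020208, -0.55839263]), 'moment': array([ 0.02900687,  0.02897002, -0.04679963]), 'finger_gap': 0.09262748007106837}
scene [[451.22025689   0.         324.34702451]
 [  0.         451.22025689 241.91513659]
 [  0.           0.           1.        ]] [0.00873873 0.         0.         0.         0.        ] [[ 0.4830696   0.87536403 -0.01953412 -0.34810487]
 [-0.44612273  0.26526706  0.85475605  0.09233671]
 [ 0.75340445 -0.40419204  0.51866224 -1.35629637]
 [ 0.          0.          0.          1.        ]]
top [[607.90280888   0.         320.68465598]
 [  0.         607.90280888 236.94509864]
 [  0.           0.           1.        ]] [-0.09502704  0.          0.          0.          0.        ] [[ 0.03823859 -0.99924104 -0.00742722  0.10883608]
 [ 0.97138908  0.03542725  0.23483646 -0.57625506]
 [-0.2343951  -0.01619453  0.97200652 -1.22955752]
 [ 0.          0.          0.          1.        ]]
wrist [[379.48782436   0.         321.38188052]
 [  0.         379.48782436 241.16383907]
 [  0.           0.           1.        ]] [-0.06565061  0.          0.          0.          0.        ] [[ 0.3057707  -0.95210391 -0.00155379 -0.72412117]
 [ 0.90989055  0.29269355 -0.29398924  0.03461735]
 [ 0.28036309  0.08847952  0.95580747 -0.39255526]
 [ 0.          0.          0.          1.        ]]
```

View pics/scene0.png

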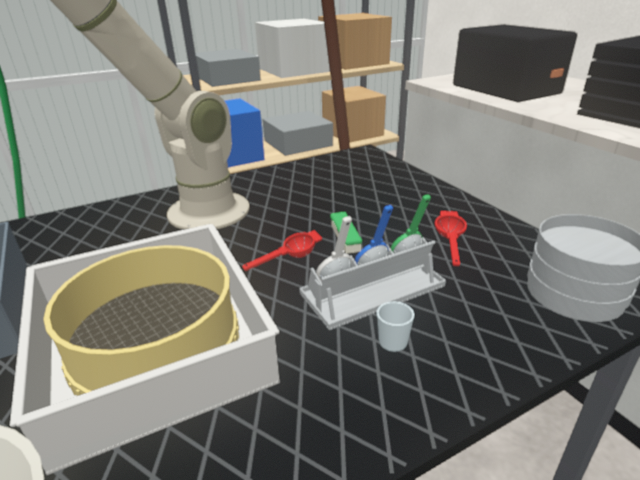

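View pics/top0.png

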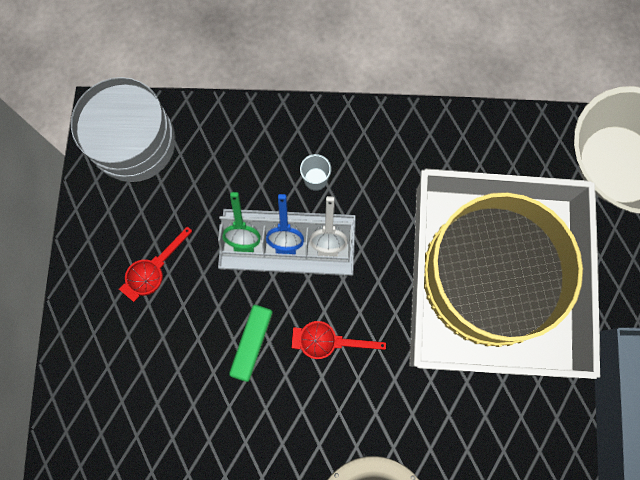

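View pics/wrist0.png

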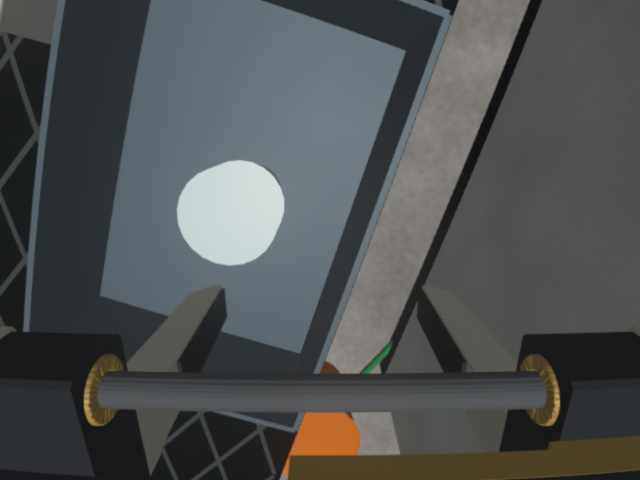

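The white strainer is at top (330,225), in the rack pocket nearest the tub. Possible confusions are the blue one at (283,225), the green one at (238,225), and the red look-alikes at (318,340) and (145,277). I'll measure next.

```bash
cat > h.py <<'E'
import numpy as np,cv2,pickle
def world(c,u,v,d=None,z=None):
    K=c["camera_matrix"];D=np.array(c["dist_coeffs"])
    n=cv2.undistortPoints(np.array([[[u,v]]],float),K,D)[0,0]
    W=np.linalg.inv(c["world_to_cam"])
    ray=np.array([n[0],-n[1],-1.])
    if z is not None:
        r=W[:3,:3]@ray;o=W[:3,3];return o+r*(z-o[2])/r[2]
    if d is None: d=c["range_z"][int(round(v)),int(round(u))]
    return (W@np.append(ray*d,1))[:3]
def pix(c,p):
    q=c["world_to_cam"]@np.append(p,1.)
    n=np.array([[[q[0]/-q[2],-q[1]/-q[2],1.]]])
    return cv2.projectPoints(n,np.zeros(3),np.zeros(3),c["camera_matrix"],np.array(c["dist_coeffs"]))[0][0,0]
def cloud(c):
    K=c["camera_matrix"];v,u=np.mgrid[0:480,0:640]
    n=cv2.undistortPoints(np.stack([u,v],-1).reshape(-1,1,2).astype(float),K,np.array(c["dist_coeffs"]))[:,0]
    d=c["range_z"].reshape(-1);P=np.stack([n[:,0]*d,-n[:,1]*d,-d,np.ones_like(d)],1)
    P=(P@np.linalg.inv(c["world_to_cam"]).T)[:,:3].reshape(480,640,3);P[c["range_z"]==0]=np.nan
    return P
def crop(c,x0,y0,x1,y1,s,name):
    cv2.imwrite(name,cv2.resize(c["color"][y0:y1,x0:x1],None,fx=s,fy=s,interpolation=cv2.INTER_CUBIC))
E
python3 - <<'E'
from h import *
from scipy.spatial.transform import Rotation as R
t=pickle.load(open("top0.pkl","rb"));s=pickle.load(open("scene0.pkl","rb"))
print(R.from_rotvec([ 2.0539943 ,  0.32340875, -2.05482254]).as_matrix().round(3))
crop(t,205,145,375,285,4,"pics/topcrop.png");crop(s,290,180,460,330,4,"pics/scenecrop.png")
P=cloud(t)
for u,v in [(330,200),(330,215),(283,198),(236,196),(330,245),(222,268),(352,272),(315,178),(385,346),(250,345),(420,172),(420,370),(596,183),(505,196),(505,342),(430,268),(580,268),(400,130),(250,130),(265,312),(240,376)]:
    print(u,v,P[v,u].round(3))
E
```

```text
[[-0.001  0.306 -0.952]
 [ 0.001 -0.952 -0.306]
 [-1.    -0.002  0.   ]]
330 200 [0.607 0.113 0.226]
330 215 [0.591 0.112 0.175]
283 198 [0.607 0.202 0.227]
236 196 [0.609 0.293 0.223]
330 245 [0.559 0.11  0.049]
222 268 [0.509 0.349 0.003]
352 272 [0.508 0.059 0.016]
315 178 [0.727 0.15  0.003]
385 346 [ 0.35  -0.017  0.006]
250 345 [0.34  0.271 0.037]
420 172 [ 0.753 -0.093 -0.004]
420 370 [ 0.302 -0.094 -0.002]
596 183 [ 0.74  -0.506  0.007]
505 196 [ 0.658 -0.251  0.131]
505 342 [ 0.364 -0.268  0.041]
430 268 [ 0.512 -0.103  0.073]
580 268 [ 0.511 -0.402  0.13 ]
400 130 [ 0.856 -0.046 -0.003]
250 130 [ 0.844  0.309 -0.003]
265 312 [0.411 0.243 0.035]
240 376 [0.274 0.288 0.036]
```

View pics/topcrop.png

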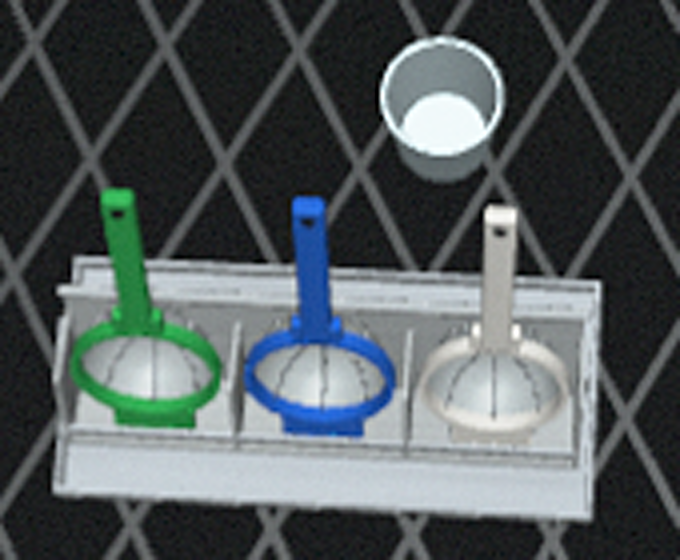

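View pics/scenecrop.png

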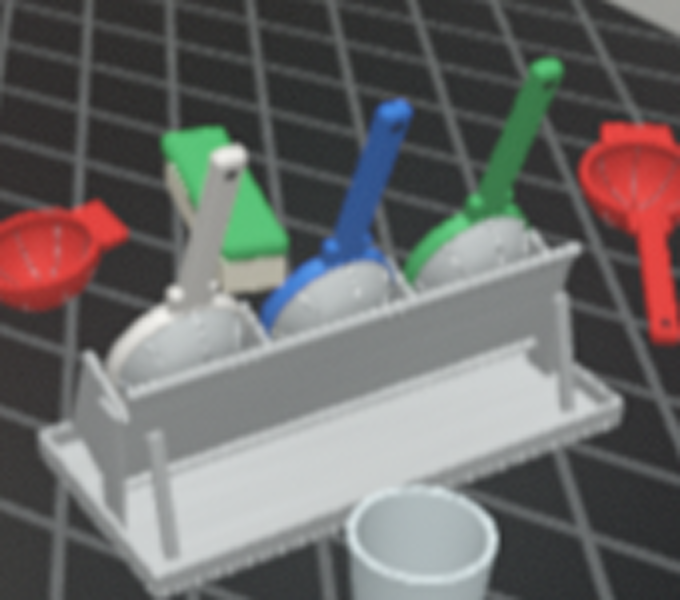

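Run:
```python
from h import *
for n in ["top","scene"]:
    c=pickle.load(open(n+"0.pkl","rb"));P=cloud(c);im=c["color"].astype(int)
    for name,y0 in [("w",.11),("b",.2),("g",.29)]:
        m=(P[...,2]>.13)&(P[...,2]<.24)&(abs(P[...,1]-y0)<.03)&(P[...,0]>.5)&(P[...,0]<.66)
        q=P[m]; 
        A=np.c_[q[:,2],np.ones(len(q))]
        fx=np.linalg.lstsq(A,q[:,0],rcond=None)[0];fy=np.linalg.lstsq(A,q[:,1],rcond=None)[0]
        print(n,name,len(q),"x,y at .19",(fx@[.19,1]).round(4),(fy@[.19,1]).round(4),"slopes",fx[0].round(3),fy[0].round(3),q[:,2].max().round(3),"ywidth",np.percentile(q[:,1],[2,50,98]).round(4))
    # sieve rim: 
    m=(P[...,2]>.127)&(P[...,2]<.142)&(P[...,1]<-.05)&(P[...,1]>-.45)&(P[...,0]>.3)&(P[...,0]<.75)&(im[...,2]-im[...,0]>40)
    q=P[m][:,:2].astype(np.float32);print(len(q)); 
    from scipy.optimize import least_squares
    r=least_squares(lambda p:np.hypot(q[:,0]-p[0],q[:,1]-p[1])-p[2],[.5,-.25,.15],loss="soft_l1",f_scale=.005).x;print("sieve",r.round(4))
    m=(P[...,2]>.025)&(P[...,2]<.06)&(P[...,0]<.48)&(P[...,1]>.1)&(im[...,1]-im[...,2]>60)
    q=P[m];print("brush",q.min(0).round(3),q.max(0).round(3))
    m=(im[...,2]-im[...,1]>80)&(im[...,2]-im[...,0]>80)&(P[...,2]<.1)&(P[...,0]>.2)&(P[...,0]<.7)
    for s in (1,-1):
        k=m&((P[...,1]-.25)*s>0)&(P[...,1]>-.1)&(P[...,1]<.7);q=P[k]
        if len(q):print("red",q.min(0).round(3),q.max(0).round(3))
```

```text
top w 294 x,y at .19 0.5952 0.114 slopes 0.374 -0.017 0.23 ywidth [0.105  0.1141 0.1252]
top b 303 x,y at .19 0.5964 0.2055 slopes 0.376 -0.013 0.228 ywidth [0.1969 0.2055 0.2171]
top g 295 x,y at .19 0.5966 0.2972 slopes 0.354 -0.004 0.229 ywidth [0.289  0.297  0.3069]
2014
sieve [ 0.5121 -0.2508  0.1479]
brush [0.267 0.231 0.026] [0.425 0.311 0.047]
red [ 0.421  0.423 -0.005] [0.6   0.579 0.054]
red [ 0.318 -0.017 -0.006] [0.396 0.183 0.051]
scene w 345 x,y at .19 0.599 0.1115 slopes 0.363 0.004 0.228 ywidth [0.1033 0.1103 0.1216]
scene b 322 x,y at .19 0.6 0.203 slopes 0.364 0.007 0.228 ywidth [0.1949 0.2013 0.2129]
scene g 309 x,y at .19 0.601 0.2946 slopes 0.366 0.005 0.228 ywidth [0.2863 0.2931 0.3053]
2770
sieve [ 0.5129 -0.251   0.1483]
brush [-1.06   0.231  0.028] [0.427 0.486 0.053]
red [ 0.356  0.425 -0.   ] [0.599 0.628 0.048]
red [ 0.255 -0.017 -0.001] [0.397 0.2   0.048]
```

{"method": "carry_out", "body": {"steps": [-24,0,0,0.104,-24,0,0,0.104,-24,0,0,0.103,0,-33.5,-15.6,0,0,-33.5,-15.6,0,0,-33.5,-15.6,0,0,-33.5,-15.6,0,0,-33.5,-15.6,0,0,-33.5,-15.6,0,0,-33.5,-15.6,0,0,-33.5,-15.6,0,0,-33.5,-15.6,0], "hand": 0.3, "newtons": 40}}

```text
t: 1.15
tool_pos: [0.3625, -0.387, 0.2906]
ee_rot: [-2.221, 0.0, 2.221]
wrist_force: [0.3, -0.6, 0.1]
finger_gap: 0.0606
```

{"method": "carry_out", "body": {"steps": [0,-33.5,-15.6,0,0,-33.5,-15.6,0,0,-33.5,-15.6,0,0,-33.5,-15.6,0,0,-33.5,-15.6,0,0,-33.5,-15.6,0,0,-33.5,-15.6,0,0,-33.5,-15.6,0,0,-33.5,-15.6,0,0,-33.5,-15.6,0,0,-33.5,-15.6,0,0,-33.5,-15.6,0]}}

```text
t: 2.15
tool_pos: [0.5497, 0.0149, 0.2906]
ee_rot: [-2.221, 0.0, 2.222]
wrist_force: [1.8, 0.3, -0.2]
finger_gap: 0.0602
```

{"method": "carry_out", "body": {"steps": [0,-24.5,-11.7,0,0,-24.5,-11.7,0,0,-24.5,-11.7,0,0,-24.5,-11.7,0,0,0,0,0,0,0,0,0]}}

```text
t: 2.65
tool_pos: [0.5962, 0.1127, 0.29]
ee_rot: [2.219, 0.003, -2.221]
wrist_force: [-1.7, -0.0, 0.3]
finger_gap: 0.0604
```

Run:
```python
from plant import *
from h import *
s=get_state();print(s["tool_pos"],s["finger_gap"],s["wrist_force"])
for n in ["wrist","scene"]:
    c=capture(n);pickle.dump(c,open(n+"1.pkl","wb"));cv2.imwrite(f"pics/{n}1.png",c["color"])
    print(n,pix(c,[.5965,.113,.19]),pix(c,[.5965+.0128,.113,.226]),pix(c,[s["tool_pos"][0],s["tool_pos"][1],.19]))
t=pickle.load(open("top0.pkl","rb"))
for u in(300,400): print([ (v,t["color"][v,u].tolist()) for v in range(88,108,3)], world(t,u,96,z=0))
```

```text
[0.59624721 0.11274832 0.29000714] 0.06041665118526709 [-1.68891572 -0.02859287  0.25547459]
wrist [321.31142362 241.10576855] [321.3336063  238.54422473] [321.65321579 241.43545562]
scene [342.97212343 232.08588867] [346.60615349 218.05297289] [342.78927736 232.06260303]
[(88, [154, 160, 166]), (91, [67, 69, 71]), (94, [29, 27, 27]), (97, [29, 31, 25]), (100, [26, 28, 24]), (103, [29, 26, 25]), (106, [23, 24, 20])] [0.93448335 0.19437623 0.        ]
[(88, [160, 167, 171]), (91, [163, 165, 170]), (94, [86, 90, 92]), (97, [33, 34, 33]), (100, [23, 19, 22]), (103, [32, 29, 31]), (106, [29, 24, 24])] [ 0.94334248 -0.04560351  0.        ]
```

View pics/wrist1.png

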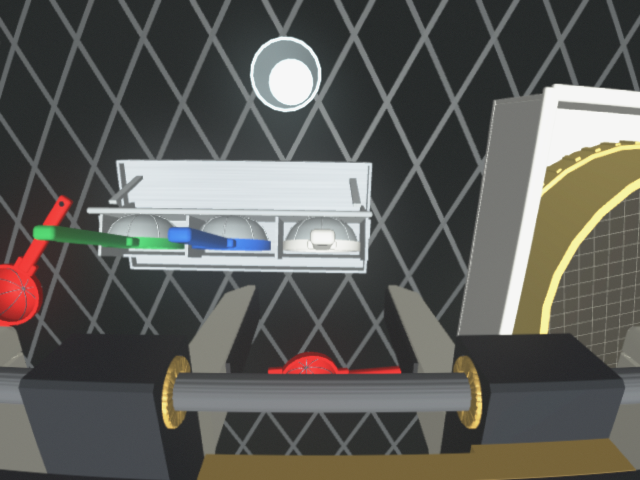

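View pics/scene1.png

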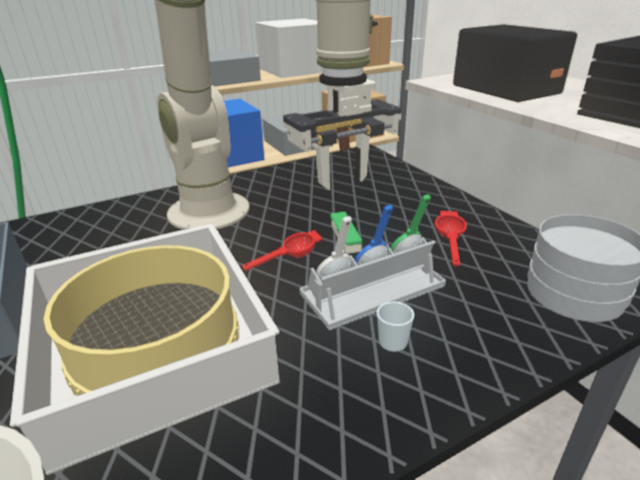

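The wrist view shows the white handle tip at (321,238), where I predicted it, and centred between the fingers. Next I descend and close.

{"method": "carry_out", "body": {"steps": [24,0,0,0,24,0,0,0,24,0,0,0,24,0,0,0,15,0,0,0,10,0,0,0,0,0,0,0]}}

```text
t: 3.33
tool_pos: [0.5951, 0.1096, 0.1679]
ee_rot: [-2.218, 0.003, 2.225]
wrist_force: [-0.0, 0.6, 0.7]
finger_gap: 0.0603
```

{"method": "carry_out", "body": {"steps": [0,0,0,0,0,0,0,0,0,0,0,0,0,0,0,0,0,0,0,0,0,0,0,0,0,0,0,0], "hand": -1, "newtons": 40}}

```text
t: 3.92
tool_pos: [0.5963, 0.1112, 0.1699]
ee_rot: [-2.222, 0.0, 2.221]
wrist_force: [0.5, 0.5, 0.7]
finger_gap: 0.0183
```

{"method": "carry_out", "body": {"steps": [0,0,0,0,0,0,0,0,0,0,0,0,-5,0,0,0,-10,0,0,0,-15,0,0,0]}}

```text
t: 4.42
tool_pos: [0.5955, 0.111, 0.1994]
ee_rot: [2.219, -0.001, -2.224]
wrist_force: [0.4, 0.0, -1.8]
finger_gap: 0.0157
```

Run:
```python
from plant import *
from h import *
s=get_state();print(s["tool_pos"],s["finger_gap"],s["wrist_force"])
c=capture("scene");crop(c,270,100,450,340,2.5,"pics/s2.png")
```

```text
[0.59549179 0.11097145 0.19937064] 0.015748911372801398 [ 0.41944615  0.01920299 -1.81750816]
```

View pics/s2.png

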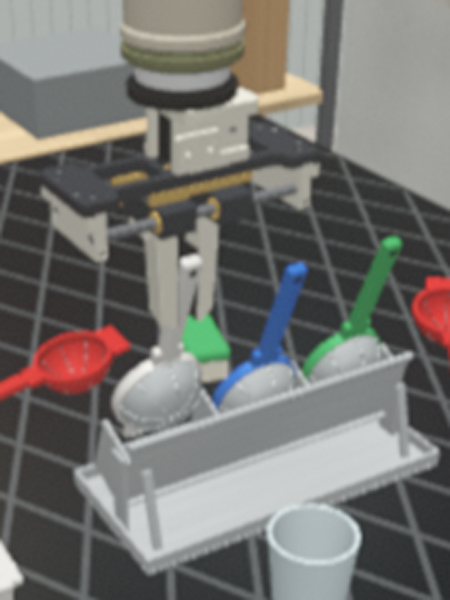

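{"method": "carry_out", "body": {"steps": [-25,0,0,0,-30,0,0,0,-30,0,0,0,-15,0,0,0,0,0,0,0,0,0,0,0,0,15.2,-26.7,0,0,15.2,-26.7,0,0,15.2,-26.7,0,0,15.2,-26.7,0,0,15.2,-26.7,0,0,15.2,-26.7,0]}}

```text
t: 5.47
tool_pos: [0.7568, 0.019, 0.2971]
ee_rot: [2.218, -0.0, -2.225]
wrist_force: [0.1, 0.4, -1.1]
finger_gap: 0.0158
```

{"method": "carry_out", "body": {"steps": [0,0,0,0,0,0,0,0,30,0,0,0,30,0,0,0,25,0,0,0,20,0,0,0,15,0,0,0,10,0,0,0,0,0,0,0,0,0,0,0]}}

```text
t: 6.3
tool_pos: [0.7558, 0.0206, 0.1693]
ee_rot: [2.22, 0.001, -2.223]
wrist_force: [0.0, 0.6, -0.1]
finger_gap: 0.0156
```

Run:
```python
from plant import *
from h import *
s=get_state();print(s["tool_pos"],s["finger_gap"],s["wrist_force"])
c=capture("scene");crop(c,200,100,400,340,2.5,"pics/s3.png");pickle.dump(c,open("scene3.pkl","wb"))
P=cloud(c);im=c["color"].astype(int)
m=(abs(P[...,1]-.02)<.045)&(P[...,0]>.6)&(P[...,0]<.9)&(P[...,2]>.006)&(P[...,2]<.16);q=P[m]
for z in np.arange(.01,.24,.02):
    k=q[(abs(q[:,2]-z)<.006)]
    if len(k):print(z.round(2),len(k),k[:,0].max().round(3),np.median(k[:,0]).round(3),k[:,1].min().round(3),k[:,1].max().round(3))
```

```text
[0.75577694 0.02060054 0.16925058] 0.015584444478953696 [ 0.01992741  0.60923207 -0.08403757]
0.01 13 0.736 0.607 0.053 0.061
0.03 2 0.701 0.698 0.001 0.003
0.05 2 0.703 0.703 -0.0 0.0
0.07 81 0.745 0.739 -0.016 0.045
0.09 231 0.75 0.743 -0.018 0.06
0.11 323 0.748 0.737 -0.012 0.056
0.13 62 0.74 0.737 0.009 0.034
0.15 45 0.749 0.745 0.014 0.029
```

View pics/s3.png

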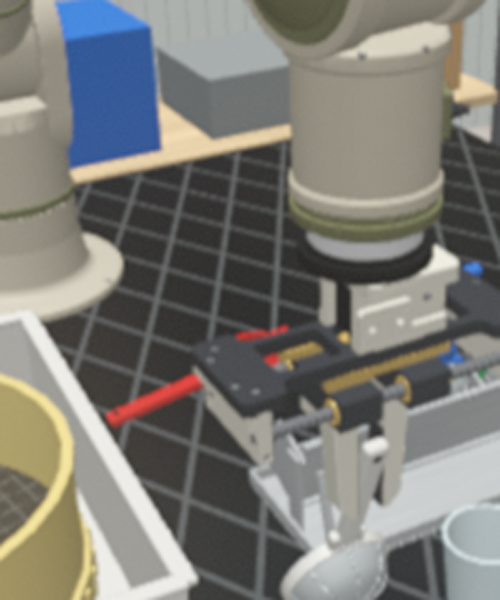

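{"method": "carry_out", "body": {"steps": [12,0,0,0,10,0,0,0,6,0,0,0,4,0,0,0,0,0,0,0,0,0,0,0]}}

```text
t: 6.85
tool_pos: [0.7564, 0.0199, 0.1374]
ee_rot: [-2.221, 0.0, 2.222]
wrist_force: [0.1, -0.1, -1.5]
finger_gap: 0.0156
```

{"method": "carry_out", "body": {"steps": [0,0,0,0,2,0,0,0,4,0,-9,0,4,0,-9,0,5,0,-8.5,0,5,0,-8.5,0,6,0,-8,0,6,0,-8,0,0,0,0,0], "newtons": 8}}

```text
t: 7.6
tool_pos: [0.8088, 0.0199, 0.1035]
ee_rot: [-2.221, 0.0, 2.222]
wrist_force: [1.3, 0.2, 1.0]
finger_gap: 0.016
```

Run:
```python
from plant import *
from h import *
s=get_state();print(s["tool_pos"],s["finger_gap"],s["wrist_force"])
c=capture("scene");crop(c,200,150,400,390,2.5,"pics/s4.png");pickle.dump(c,open("scene4.pkl","wb"))
```

```text
[0.80875912 0.0199175  0.10352395] 0.015953555162334793 [1.34123061 0.1687905  1.04667461]
```

View pics/s4.png

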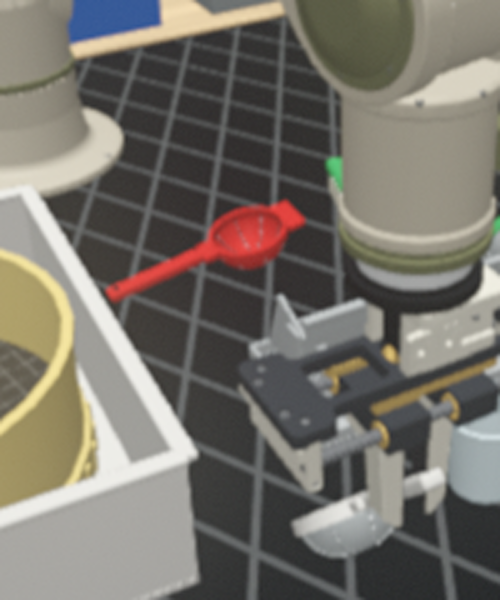

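{"method": "carry_out", "body": {"steps": [7,0,-7,0,7,0,-7,0,6.6,0,-5.3,0,6.6,0,-5.3,0,5,0,-4.7,0,5,0,-4.7,0,5.3,0,-4.2,0,5.3,0,-4.2,0,5.5,0,-3.6,0,5.5,0,-3.6,0,0,0,0,0]}}

```text
t: 8.57
tool_pos: [0.8569, 0.0199, 0.045]
ee_rot: [-2.22, 0.0, 2.223]
wrist_force: [0.5, -0.5, 0.6]
finger_gap: 0.0157
```

```bash
cat > look.py <<'E'
from plant import *
from h import *
import sys
n,x0,y0,x1,y1=sys.argv[1],*map(int,sys.argv[2:6])
s=get_state();print(s["t"],s["tool_pos"],s["finger_gap"],s["wrist_force"])
c=capture("scene");crop(c,x0,y0,x1,y1,3,f"pics/{n}.png");pickle.dump(c,open(n+".pkl","wb"))
E
python3 look.py s5 250 200 450 390
```

```text
8.5667 [0.85687131 0.01991858 0.0450268 ] 0.01573507021237825 [ 0.45870835 -0.50540778  0.55633174]
```

View pics/s5.png

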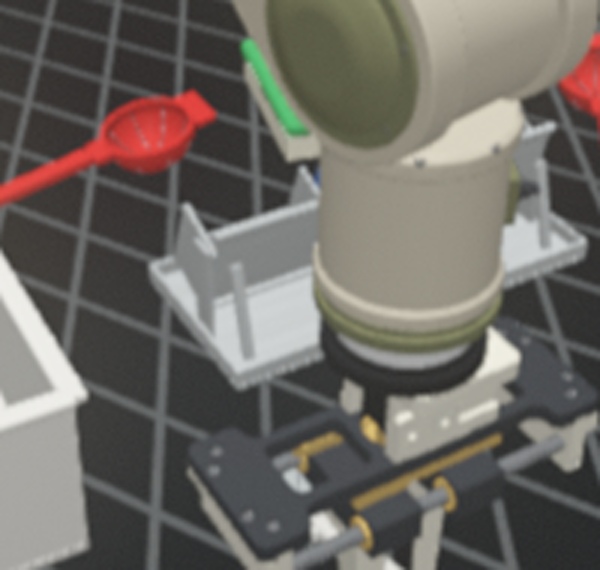

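{"method": "carry_out", "body": {"steps": [5.6,0,-3.1,0,5.6,0,-3.1,0,5.6,0,-2.4,0,5.6,0,-2.4,0,5.7,0,-1.9,0,5.7,0,-1.9,0,0,0,0,0]}}

```text
t: 9.2
tool_pos: [0.8715, 0.0199, 0.0111]
ee_rot: [-2.22, 0.0, 2.223]
wrist_force: [0.2, 0.1, -0.7]
finger_gap: 0.0159
```

```bash
python3 look.py s6 250 280 450 470
```

```text
9.2 [0.87148019 0.01988628 0.01110728] 0.01589159182955461 [ 0.20660036  0.06528753 -0.66919106]
```

View pics/s6.png

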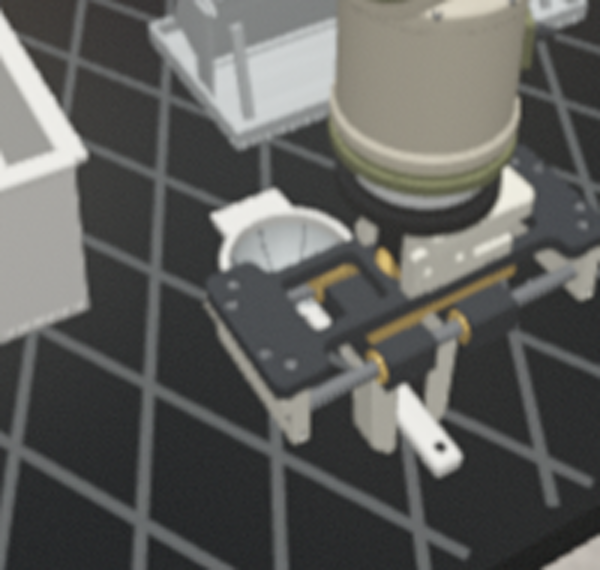

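{"method": "carry_out", "body": {"steps": [2,0,0,0,0,0,0,0,0,0,0,0,0,0,0,0], "newtons": 60}}

```text
t: 9.58
tool_pos: [0.872, 0.0199, 0.0114]
ee_rot: [-2.222, 0.0, 2.221]
wrist_force: [0.5, 0.5, 0.2]
finger_gap: 0.0149
```

{"method": "carry_out", "body": {"steps": [-5,0,0,0,-10,0,0,0,-20,0,0,0,-25,0,0,0,-25,0,0,0,-20,0,0,0,-10,0,0,0,0,0,0,0,0,0,0,0]}}

```text
t: 10.33
tool_pos: [0.8718, 0.0199, 0.1264]
ee_rot: [-2.222, 0.0, 2.221]
wrist_force: [-0.1, -0.2, -1.4]
finger_gap: 0.0154
```

```bash
python3 look.py s7 250 200 450 390
python3 - <<'E'
from h import *
c=pickle.load(open("s7.pkl","rb"));P=cloud(c)
m=(abs(P[...,1]-.02)<.012)&(P[...,0]>.885)&(P[...,0]<.95)&(P[...,2]>.05)&(P[...,2]<.2)
q=P[m];print(len(q));top=q
if len(q):
    for x in np.arange(.89,.94,.01):
        k=q[abs(q[:,0]-x)<.005]
        if len(k): print(x.round(3),len(k),np.percentile(k[:,2],[5,50,95]).round(4))
m=(abs(P[...,1]-.02)<.06)&(P[...,0]>.69)&(P[...,0]<.82)&(P[...,2]>.07)&(P[...,2]<.16)
q=P[m];print(len(q))
for x in np.arange(.70,.82,.01):
        k=q[abs(q[:,0]-x)<.005]
        if len(k): print(x.round(3),len(k),k[:,2].min().round(4),k[:,2].max().round(4),k[:,1].min().round(3),k[:,1].max().round(3))
E
```

```text
10.3333 [0.87179451 0.01990228 0.12639166] 0.01543210956641573 [-0.12133353 -0.19298918 -1.36234002]
253
0.89 79 [0.1439 0.1491 0.1505]
0.9 80 [0.1434 0.1493 0.1504]
0.91 94 [0.1426 0.1483 0.1503]
253
0.71 68 0.1439 0.1497 -0.0 0.042
0.72 71 0.145 0.1507 -0.001 0.043
0.73 63 0.1411 0.1505 0.022 0.049
0.74 14 0.1253 0.1497 0.037 0.05
0.75 9 0.1197 0.1233 0.041 0.044
0.76 4 0.1197 0.1203 0.042 0.045
0.81 9 0.1488 0.1519 0.016 0.021
```

View pics/s7.png

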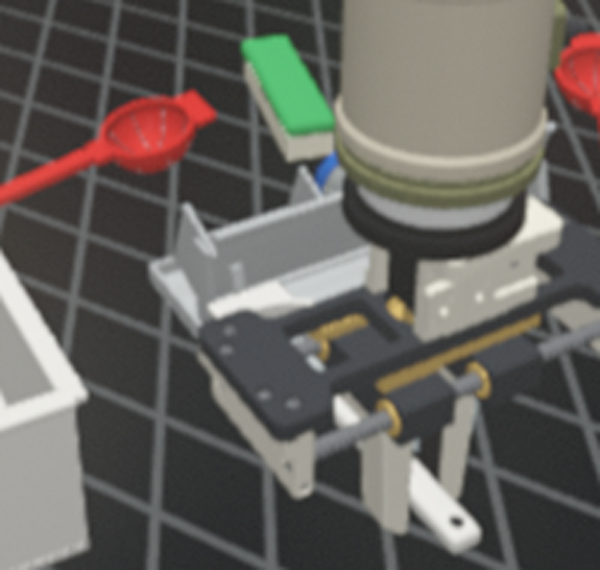

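{"method": "carry_out", "body": {"steps": [-15,0,0,0,-20,0,0,0,-20,0,0,0,-20,0,0,0,-15,0,0,0,-10,0,0,0,0,5,5,0,0,12,11,0,0,18,17,0,0,20,19,0,0,20,19,0,0,20,19,0]}}

```text
t: 11.38
tool_pos: [0.7796, -0.0763, 0.2242]
ee_rot: [2.218, -0.0, -2.224]
wrist_force: [0.2, -0.3, -1.8]
finger_gap: 0.0153
```

{"method": "carry_out", "body": {"steps": [0,20,19,0,0,20,19,0,0,20,19,0,0,20,19,0,0,20,19,0,0,20,19,0,0,20,19,0,0,18,15,0,0,12,10,0,0,6,4,0,0,0,0,0,0,0,0,0]}}

```text
t: 12.38
tool_pos: [0.6203, -0.2502, 0.2257]
ee_rot: [-2.221, -0.001, 2.221]
wrist_force: [-0.5, 0.1, -1.8]
finger_gap: 0.0153
```

{"method": "carry_out", "body": {"steps": [5,0,0,0,8,0,0,0,8,0,0,0,5,0,0,0,3,0,0,0,0,0,0,0,0,0,0,0,0,0,0,0,0,0,0,0,0,0,0,0,0,0,0,0,0,0,0,0]}}

```text
t: 13.38
tool_pos: [0.6198, -0.2511, 0.1972]
ee_rot: [-2.222, 0.0, 2.221]
wrist_force: [0.5, -0.5, -0.8]
finger_gap: 0.0152
```

```bash
python3 look.py s8 0 120 260 320
python3 - <<'E'
from plant import *
from h import *
c=capture("top");pickle.dump(c,open("top8.pkl","wb"));crop(c,200,150,600,390,2,"pics/t8.png")
for n in ["s8","top8"]:
    c=pickle.load(open(n+".pkl","rb"));P=cloud(c);im=c["color"].astype(int);sat=im.max(2)-im.min(2)
    m=(P[...,2]>.19)&(P[...,2]<.226)&(P[...,0]>.4)&(P[...,0]<.82)&(abs(P[...,1]+.25)<.06)&(sat<40)
    q=P[m];print(n,len(q),q.min(0).round(3),q.max(0).round(3))
    for x in np.arange(.44,.8,.015):
        k=q[abs(q[:,0]-x)<.006]
        if len(k)>4: print(x.round(3),len(k),np.percentile(k[:,2],[10,50,95]).round(4),k[:,1].min().round(3),k[:,1].max().round(3))
E
```

```text
13.3833 [ 0.6198466  -0.25109729  0.19721683] 0.015198566498398241 [ 0.46569174 -0.53124106 -0.8404539 ]
s8 1030 [ 0.472 -0.287  0.19 ] [ 0.663 -0.213  0.226]
0.47 53 [0.2098 0.2155 0.22  ] -0.254 -0.235
0.485 93 [0.1916 0.1955 0.2012] -0.256 -0.234
0.53 24 [0.2023 0.2129 0.2165] -0.287 -0.213
0.545 16 [0.2196 0.2202 0.2213] -0.277 -0.239
0.56 46 [0.2196 0.2211 0.2227] -0.256 -0.239
0.575 36 [0.2207 0.2214 0.2227] -0.255 -0.241
0.59 41 [0.2201 0.2217 0.2227] -0.256 -0.241
0.605 43 [0.2205 0.2214 0.2229] -0.256 -0.241
0.62 65 [0.2106 0.2214 0.2232] -0.273 -0.228
0.635 102 [0.2057 0.2207 0.223 ] -0.273 -0.23
0.65 58 [0.2195 0.2216 0.2229] -0.257 -0.241
0.665 59 [0.2132 0.2173 0.2211] -0.257 -0.242
top8 1510 [ 0.458 -0.289  0.19 ] [ 0.627 -0.209  0.226]
0.455 38 [0.2133 0.2161 0.2193] -0.272 -0.227
0.47 152 [0.2139 0.2172 0.2204] -0.272 -0.227
0.485 126 [0.1925 0.2024 0.2203] -0.281 -0.217
0.5 129 [0.1906 0.1984 0.2191] -0.287 -0.211
0.515 134 [0.1914 0.2001 0.2199] -0.289 -0.209
0.53 164 [0.1908 0.1977 0.2194] -0.286 -0.213
0.545 224 [0.1944 0.2058 0.2209] -0.281 -0.222
0.56 84 [0.2145 0.2182 0.2221] -0.264 -0.236
0.575 58 [0.2157 0.219  0.2223] -0.258 -0.24
0.59 56 [0.2149 0.219  0.2215] -0.257 -0.241
0.605 36 [0.2137 0.2196 0.2222] -0.257 -0.228
```

View pics/s8.png

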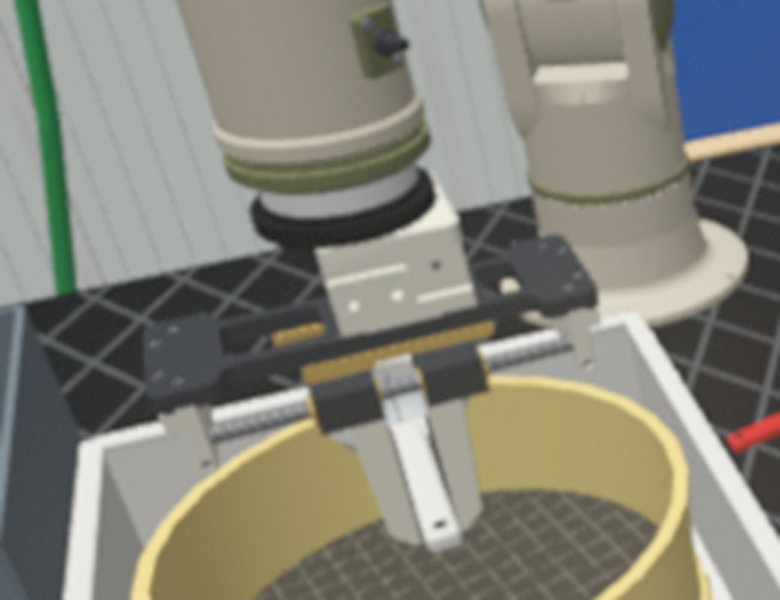

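View pics/t8.png

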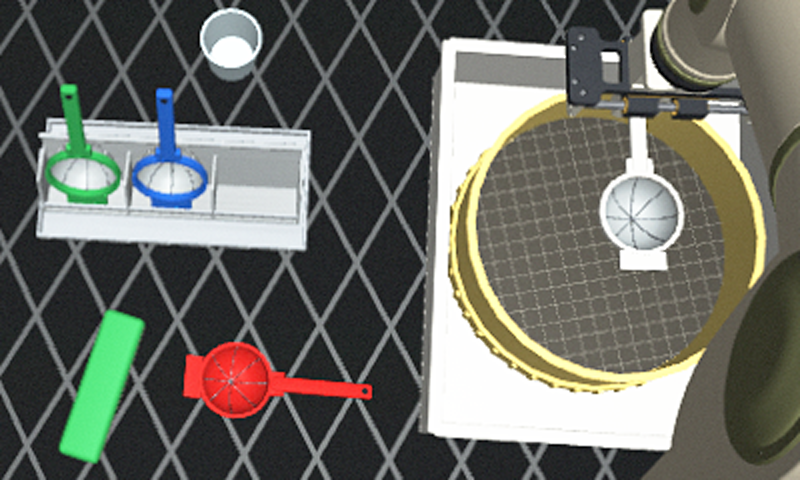

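The strainer is level and centred. The rim circle spans x 0.475–0.555 with its centre at about (0.513,-0.25), and it is 82 mm above the sieve rim. I'll do one last check that the neighbours haven't moved, then hand in.

Run:
```python
from plant import *
from h import *
a=pickle.load(open("top0.pkl","rb"))["color"];b=pickle.load(open("top8.pkl","rb"))["color"]
d=cv2.absdiff(a,b).max(2)>40
for n,(x0,y0,x1,y1) in dict(cup=(295,150,335,192),brush=(225,300,275,385),green=(222,188,262,255),blue=(264,190,305,255)).items(): print(n,d[y0:y1,x0:x1].sum())
s=get_state();print(s["t"],s["tool_pos"],abs(s["joint_vel"]).max(),s["finger_gap"])
close_job()
```

```text
cup 36
brush 18
green 67
blue 39
13.4833 [ 0.61981236 -0.25110077  0.19713066] 0.001824425372044856 0.01549123166408938
the job is handed in; nothing more can be done
```

The white strainer is held level, open side up, over the middle of the yellow sieve, and I handed the job in at 13.5 s. No verdict was reported.

**What I did:** I gripped the white strainer by its handle about 108 mm from its origin and drew it up out of its pocket. The moves cannot tilt the tool. I stood the strainer's tab on clear table behind the rack and, with a light grip, swung it down in the fingers until it was level. I then gripped it at 60 N and carried it over the sieve.

**Last checks:**
- **Level:** the handle top and the tab agree in height to within about 5 mm over 200 mm.
- **Position:** the bowl centre measured about (0.513, -0.250) m, against a sieve centre of (0.512, -0.251) m.
- **Height:** the rim is about 80 mm above the sieve's rim, so the bowl has about 50 mm of clearance.
- **Grip:** the fingers are open 15.5 mm on the 16 mm handle, and the arm is at rest.
- **Other objects:** before-and-after top pictures show only scattered pixel differences at the cup, brush, green strainer and blue strainer (18–67 pixels each). I took that as no movement, but I did not measure their positions again.

No check failed or disagreed.

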